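Fit a double lid and lift off only the cover

TASK

Put the double lid on the coffee-capsule canister: pick up both nested lids together by the slim knob of the inner one, lower them gently until the inner lid is seated, and let go. Then take hold of the wide collar and lift off the outer lid alone, leaving the inner lid seated and undisturbed for inspection. Finish while still holding the outer lid level in the air, its rim a few centimetres higher than the knob; do not drop or press anything hard on the canister, and leave it and the other things on the desk where they stand.

Things in the scene. Friction and masses are not known exactly. Their poses are not given: they have to be found in the camera images.
- canister: Open round blue stoneware canister, loose, upright on the desk, about 0.85 kg: 98 mm outer diameter, 80 mm tall, mouth 89 mm wide, wall 4.5 mm; a few small capsules lie well below the mouth. Origin at the centre of its underside, z up. It may stand left or right of the lids. The seated inner lid's origin is 66 mm above this origin.
- inner_lid: Inner lid of darker wood, 0.14 kg, hidden under the outer lid but for its knob; at first plug-down on the desk. Origin: centre of the plug's underside, z up. Plug 84 mm diameter, 14 mm deep, lower 6 mm tapering to 74 mm; it drops loosely into the canister's mouth. On it a flange, 100 mm diameter, z 14 to 19 mm, that rests on the canister's rim, and a round knob 16 mm thick up to z 79 mm.
- outer_lid: Outer lid of pale wood, 0.17 kg, 118 mm diameter. Origin: centre of the skirt's lower edge, z up. Skirt (110 mm inside) z 0 to 8 mm, disc 8 to 14 mm, round collar 40 mm outer diameter from 14 to 40 mm; a 21 mm hole runs through disc and collar. The disc just rests on the inner lid's flange, this origin 11 mm above the inner lid's, with 2.5 mm sideways play.
- knob_top (a point): Centre of the top end of the inner lid's knob, which comes up through the outer lid's hole and stands 28 mm out above its collar. Lifting the knob carries both lids. Knob top 79 mm above the desk at the start, 145 mm once seated.
- collar_top (a point): Centre of the top edge of the outer lid's collar, 40 mm above that lid's origin. Lifting the collar takes the outer lid alone; it must rise 68 mm before its skirt is above the knob's top.
- mug: Bystander: white mug, 80 mm diameter, 92 mm tall with a side handle; origin at the centre of its underside. Leave it alone.
- stapler: Bystander: black desk stapler, 135 x 36 x 47 mm, long axis its x; origin at the centre of its underside. Leave it alone.
- pencil_pot: Bystander: dark metal pencil pot, 72 mm diameter, 95 mm tall, with pens standing up to 145 mm; origin at the centre of its underside. Leave it alone.
There are look-alikes about, which are no part of the job. Leave any orange look-alike of the canister alone. Of the things that look like the outer_lid, the larger one is meant.

How it is judged:
By the outcome, as a careful person would: the job done as asked, in the order asked, and still so for the second after the job is handed in, while the arm keeps its last pose, push and grip.
It also fails if it takes over 58 s, if anything falls off the work surface, if the arm or the gripper's body presses on something with over 40 N, if the wrist force passes 120 N, or if a joint passes its speed limit or range.

ROBOT

A 6-joint arm with a two-finger parallel gripper is mounted at the origin on the work surface. World frame = base frame: x ahead of the robot, y to its left, z up, the work surface at z = 0. Lengths are in m, angles in rad, forces in N, time in s.
With the tool pointing down it reaches from about 0.225 to 0.875 m from the base axis. Payload 3.4 kg.
Tool frame: the origin (TCP) lies at the very end of the fingers, on their centre line; the grasp point (between the pads) lies 19 mm behind it; z points along the fingers, y is the direction in which the jaws open and shut (so a half turn about z gives the same grasp; the last joint's range is limited). The gripper opens to 85 mm and grips with 20 to 120 N. Pads are 22 mm wide; open, the fingers measure 114 mm over their backs; the gripper's body (76 mm by 85 mm) begins 54 mm behind the grasp point. The pads swing forward as they close: fully open they stand 13 mm farther back than shut.
Start: joints at [1.209, 0.276, 1.505, -0, 1.361, -0.121], TCP at [0.137, 0.558, 0.231] pointing down, gripper open.
Joint ranges: [-2.89, 2.89], [-0.75, 2.08], [0.22, 2.7], [-1.18, 4.32], [0.11, 2.71], [-2.7, 2.7]. Speed limits (rad/s): [2.57, 2.57, 3.14, 3.14, 3.14, 3.14].

INTERFACE

Orientations are given as a unit quaternion [w, x, y, z].
In Python, from rig import manip, eyes gives the robot as it stands. The module is installed in compiled form; this text tells all that it offers.
- The arm moves only by the tool servo_tool, never from a script. Its argument "deltas" is one flat list of numbers, 6 for each row, row after row: the shift along the tool's x, y, z in cm, then the turn, a rotation vector about the tool's x, y, z in degrees. A call has 1 to 20 rows; each row shifts and turns the pose as measured when the row begins, along the tool's axes as they then stand; what a row does not reach is not made up. A row lasts 1/10 s, in which the tool goes at most 50 mm and 8.59 degrees, less where a joint would pass 70% of its speed; a pose out of reach is approached as far as the arm can. A call with a gripper value outside its range is refused whole. "jaw" is the finger opening in cm, from 0 to 8.54, set as the call begins (left out, the last holds). The fingers move at their own pace and stop on an object; "grip_force" is the grip in N (left out, the last holds). Time passes only in rows, so rows that do not move let the fingers close. It gives the time, the measured TCP pose, the force and the opening at its end, in the units of the state.
- manip.get_state(): the state, without advancing time (a new reading comes with each control period).
- eyes.get_image(name): name is "side" or "top" or "wrist"; returns (picture, depth): 420x560x3 uint8, red, green, blue; 420x560 float32, m along the optical axis (not along the pixel's ray), 0 where there is no reading.
- eyes.get_calibration(name): a dict with "camera_matrix" (3x3 intrinsics, pixels), "distortion" ([k1, k2, p1, p2, k3] as OpenCV has them; the pictures are not rectified), "rvec" (rotation vector, rad) and "tvec" (3), from world to camera coordinates, as OpenCV has them. Camera axes: x right, y down, z forward; pixel columns grow to the right and rows downward; lengths in m; the calibration is good to about 2 mm. A picture is of the moment at which its call begins: read the wrist's pose just before it. get_calibration takes no time and is no camera call; for the wrist camera it gives the pose at the moment of the call.
- manip.sign_off(): hands the job in, once; it reports no verdict.
The state is a dict: "clock": time; "qpos": joint angles; "qd": joint speeds; "effort": joint torques, N m; "position": TCP position; "ee_rot": TCP orientation; "contact_force": force on the tool from outside, world axes, zero at the start; "moment": the same for the moment, N m; "width": finger opening in m.
Only numpy, scipy, OpenCV 4.12 (cv2) and the standard library are available. Lean on these libraries where they do the work, as an engineer would, in place of code of your own. Each camera call takes 0.05 s, during which the arm holds its last target.

## Working session

There is one attempt and no reset: what is moved stays moved. The work goes in short steps, Python scripts to look and compute and a tool call to move; the robot and the scene stay as the last step left them, time stands still between calls to the robot, and variables do not carry over. Pictures are saved under pics/ and viewed, and the job is handed in when it is done.

Besides the shell and the picture viewer there is one more tool, called after "Emit:" as a command line: name --argument value ..., lists and objects as JSON in quotes. servo_tool: Moves the arm, as the interface text tells. Its arguments: {"type":"object","properties":{"deltas":{"type":"array","items":{"type":"number"}},"jaw":{"type":"number"},"grip_force":{"type":"number"}},"required":["deltas"]}

```bash
mkdir -p pics
cat > h.py <<'E'
import numpy as np,cv2
from rig import manip,eyes
def snap(name,fn):
    cal=eyes.get_calibration(name)
    im,d=eyes.get_image(name)
    cv2.imwrite('pics/'+fn+'.png',cv2.cvtColor(im,cv2.COLOR_RGB2BGR))
    np.savez('pics/'+fn+'.npz',im=im,d=d,K=cal['camera_matrix'],D=cal['distortion'],r=cal['rvec'],t=cal['tvec'])
    return ld(fn)
def ld(fn): return dict(np.load('pics/'+fn+'.npz'))
def rays(c,uv):
    uv=np.asarray(uv,float).reshape(-1,1,2)
    n=cv2.undistortPoints(uv,np.array(c['K']),np.array(c['D'])).reshape(-1,2)
    R=cv2.Rodrigues(np.array(c['r'],float))[0];t=np.array(c['t'],float).reshape(3)
    d=np.c_[n,np.ones(len(n))]
    return -R.T@t, d@R, d
def onplane(c,uv,z):
    o,w,_=rays(c,uv); s=(z-o[2])/w[:,2]; return o+w*s[:,None]
def cloud(c):
    h,w=c['d'].shape
    v,u=np.mgrid[:h,:w]
    o,W,_=rays(c,np.c_[u.ravel(),v.ravel()])
    P=o+W*c['d'].reshape(-1,1); P[c['d'].ravel()==0]=np.nan
    return P.reshape(h,w,3)
E
python3 - <<'E'
from h import *
print(manip.get_state())
for n in('top','side'):
    c=snap(n,n+'0'); R=cv2.Rodrigues(c['r'])[0]; print(n,-R.T@c['t'].ravel())
E
```

```text
{'clock': 0.0, 'qpos': array([ 1.20899831e+00,  2.76583416e-01,  1.50618811e+00, -1.29085703e-05,
        1.36068688e+00, -1.21012623e-01]), 'qd': array([ 0.00043843,  0.00247539,  0.00141321, -0.00096535,  0.00191233,
        0.00069967]), 'effort': array([-2.27410637e-04, -4.16776121e+01, -2.45803124e+01, -1.91351087e-04,
        1.15950953e-02, -1.26393556e-05]), 'position': array([0.13693703, 0.55788617, 0.23042441]), 'ee_rot': array([-2.16892609e-04,  1.20100677e-01,  9.92761279e-01, -9.07335851e-04]), 'contact_force': array([-0.19023396, -0.31241179,  0.27337057]), 'moment': array([ 0.0364047 ,  0.06996902, -0.03767023]), 'width': 0.08535524542403738}
top [0.48193724 0.01108798 1.32292313]
side [0.5892804  0.62069776 0.80536523]
```

View pics/top0.png

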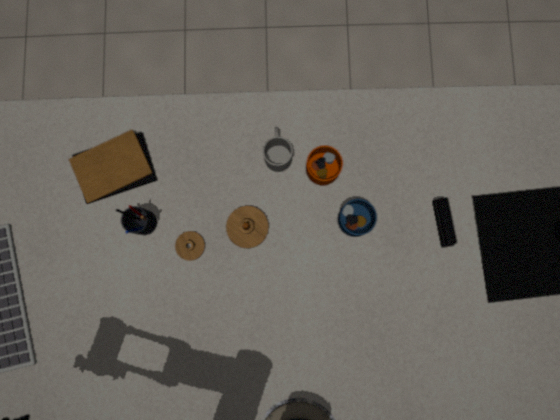

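View pics/side0.png

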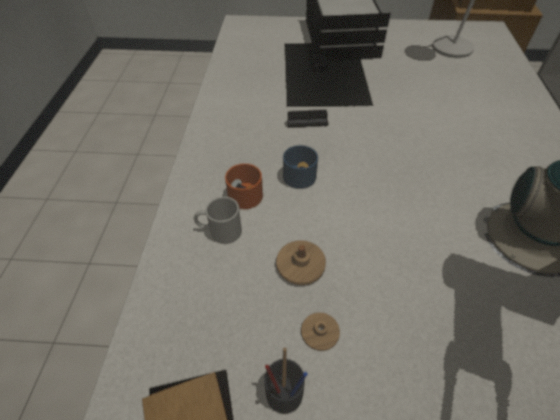

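Top view: the pale lids are a large one at (247,227) with a dark knob standing in its collar, and a small one at (190,245) with none. The canisters are blue at (357,217) and orange at (324,165). The large lid and the blue canister fit the description. I'll check this in an enlarged crop and measure both.

Run:
```python
from h import *
c=ld('top0');s=ld('side0')
a=cv2.resize(c['im'][130:280,165:400],None,fx=3,fy=3,interpolation=cv2.INTER_CUBIC)
cv2.imwrite('pics/crop.png',a[:,:,::-1])
P=cloud(c);
for n,u,v in[('lid',247,227),('knob',248,226),('small',190,245),('blue',357,217),('or',324,165),('mug',279,152),('st',444,222),('pot',138,220),('desk',300,300)]:
    print(n,P[v,u].round(3))
hsv=cv2.cvtColor(c['im'],cv2.COLOR_RGB2HSV)
hs=cv2.cvtColor(s['im'],cv2.COLOR_RGB2HSV)
print(hsv[227,235],hsv[217,340],hs[270,290],hs[175,300])
def big(m):
    k,_=cv2.findContours(m,0,cv2.CHAIN_APPROX_NONE);return sorted(k,key=cv2.contourArea)[::-1]
# lid disc
Z=P[...,2]
for n,lo,hi,zs in [('wood',(8,60,60),(22,220,255),[.025]),('blue',(95,80,20),(118,255,255),[.08])]:
    m=cv2.inRange(hsv,np.array(lo),np.array(hi))
    for k in big(m)[:4]:
        if cv2.contourArea(k)<200: continue
        e=cv2.fitEllipse(k); w=onplane(c,[e[0]],zs[0])
        q=onplane(c,k.reshape(-1,2),zs[0]); (cc,r)=cv2.minEnclosingCircle(q[:,:2].astype(np.float32))
        print(n,np.round(e[0],1),np.round(e[1],1),w.round(4),np.round(cc,4),round(r,4))
for (u0,u1,v0,v1) in [(222,272,202,252),(332,382,192,242)]:
    Q=P[v0:v1,u0:u1].reshape(-1,3);z=Q[:,2]
    print([(round(lo,3),(sel:=Q[(z>lo)&(z<=hi)]).shape[0],sel.mean(0).round(4),((sel.max(0)+sel.min(0))/2).round(4),np.ptp(sel,axis=0).round(3)) for lo,hi in[(.01,.035),(.035,.06),(.065,.095)] if ((z>lo)&(z<=hi)).any()])
```

```text
lid [0.575 0.117 0.083]
knob [0.578 0.115 0.076]
small [ 0.535  0.285 -0.001]
blue [ 0.597 -0.178  0.039]
or [ 0.742 -0.094  0.041]
mug [0.792 0.029 0.002]
st [ 0.576 -0.412  0.047]
pot [0.608 0.429 0.008]
desk [ 0.376 -0.018  0.003]
[ 16 145 107] [100 173  53] [ 17  97 126] [90 14 53]
wood [109.3 165.8] [54.7 85.5] [[0.7612 0.5063 0.025 ]] [0.7616 0.5067] 0.1203
wood [246.9 226.4] [41.8 42.2] [[0.5806 0.1223 0.025 ]] [0.5808 0.1222] 0.0591
wood [323.8 164.6] [36.7 40.6] [[ 0.747  -0.0945  0.025 ]] [ 0.7461 -0.0952] 0.0585
wood [189.5 245.4] [28.8 29.5] [[0.5329 0.2806 0.025 ]] [0.5331 0.2808] 0.0412
blue [357.  216.9] [33.  35.8] [[ 0.5936 -0.1722  0.08  ]] [ 0.5937 -0.1714] 0.0505
[(0.01, 1272, array([0.58  , 0.1214, 0.0244]), array([0.5798, 0.1224, 0.0236]), array([0.116, 0.116, 0.023])), (0.035, 128, array([0.5799, 0.1209, 0.0502]), array([0.5802, 0.1223, 0.0476]), array([0.038, 0.038, 0.021])), (0.065, 31, array([0.5805, 0.1215, 0.079 ]), array([0.5808, 0.1212, 0.0773]), array([0.016, 0.013, 0.015]))]
[(0.01, 336, array([ 0.5959, -0.1734,  0.0257]), array([ 0.5931, -0.1736,  0.0226]), array([0.094, 0.091, 0.025])), (0.035, 210, array([ 0.5953, -0.1735,  0.0449]), array([ 0.5932, -0.1738,  0.0474]), array([0.093, 0.092, 0.025])), (0.065, 238, array([ 0.5956, -0.1777,  0.0774]), array([ 0.5939, -0.1753,  0.0754]), array([0.096, 0.095, 0.02 ]))]
```

View pics/crop.png

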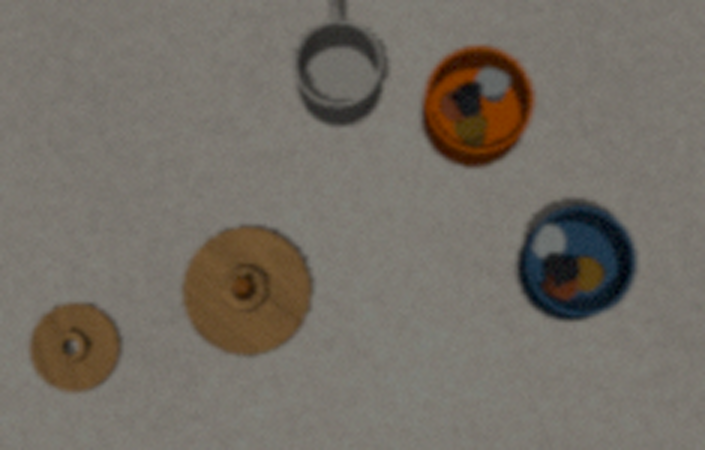

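The crop confirms it: the large lid has the dark knob in its collar and measures 59 mm in radius, and the blue canister is open with capsules inside. I'll move over the lids at height.

Emit:
servo_tool --deltas '[0, 0, 0, 0, 0, -7, 0, 0, 0, 0, 0, -6.8, -3, -3, 0, 0, 0, 0, -3, -3, 0, 0, 0, 0, -3, -3, 0, 0, 0, 0, -3, -3, 0, 0, 0, 0, -3, -3, 0, 0, 0, 0, -3, -3, 0, 0, 0, 0, -3, -3, 0, 0, 0, 0, -3, -3, 0, 0, 0, 0, -3, -3, 0, 0, 0, 0, -3, -3, 0, 0, 0, 0, -3, -3, 0, 0, 0, 0, -3, -3, 0, 0, 0, 0, 0, 0, 0, 0, 0, 0]' --jaw 4.5 --grip_force 30

```text
clock: 1.6
position: [0.5124, 0.1879, 0.2235]
ee_rot: [-0.003, -0.008, 1.0, -0.004]
contact_force: [-0.1, 0.8, 1.3]
width: 0.0446
```

```bash
cat >> h.py <<'E'
from scipy.spatial.transform import Rotation as Ro
def st():
    s=manip.get_state();w,x,y,z=s['ee_rot'];R=Ro.from_quat([x,y,z,w]).as_matrix()
    print('t',round(s['clock'],2),'p',s['position'].round(4),'F',s['contact_force'].round(2),'w',round(s['width'],4),'R',R.round(3).tolist());return s,R
def go(target):
    s,R=st(); print('delta tool cm',(R.T@(np.array(target)-s['position'])*100).round(2))
    # rotvec (tool) to upright aligned
    T=np.diag([-1,1,-1.]); print('turn deg',np.degrees(Ro.from_matrix(R.T@T).as_rotvec()).round(2))
E
python3 - <<'E'
from h import *
from scipy.optimize import least_squares
go([.58,.1213,.231])
snap('wrist','w0')
c=ld('top0');P=cloud(c)
Q=P[185:250,325:390].reshape(-1,3);Q=Q[Q[:,2]>.07]
f=least_squares(lambda p:np.hypot(Q[:,0]-p[0],Q[:,1]-p[1])-p[2],[.594,-.175,.047],loss='soft_l1',f_scale=.002)
print(len(Q),f.x,Q[:,2].max())
E
```

```text
t 1.6 p [0.5124 0.1879 0.2235] F [-0.06  0.81  1.32] w 0.0446 R [[-1.0, -0.016, -0.007], [-0.016, 1.0, -0.008], [0.007, -0.008, -1.0]]
delta tool cm [-6.65 -6.78 -0.75]
turn deg [-0.45 -0.39  0.93]
216 [ 0.59428421 -0.17501857  0.04572775] 0.08552284951083466
```

View pics/w0.png

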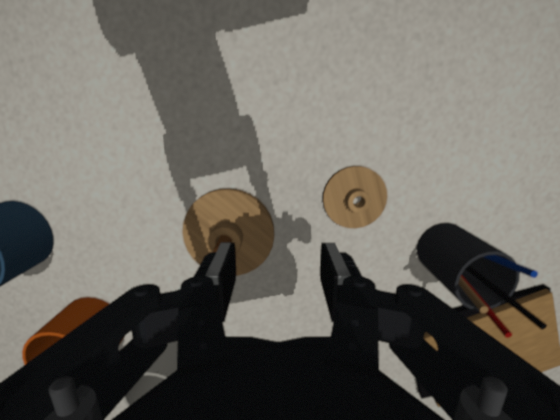

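Wrist view: the large lid with its knob is at (228,232), the small lid is at (355,197), and the fingers are at the bottom. I'll go on to above the knob.

Emit:
servo_tool --deltas '[-2.2, -2.3, -0.2, -0.4, -0.4, 0.9, -2.2, -2.3, 0, 0, 0, 0, -2, -2, 0, 0, 0, 0, 0, 0, 0, 0, 0, 0, 0, 0, 0, 0, 0, 0]'

```text
clock: 2.15
position: [0.571, 0.1268, 0.223]
ee_rot: [-0.005, -0.002, 1.0, 0.002]
contact_force: [-0.2, -0.2, -1.3]
width: 0.0451
```

Run:
```python
from h import *
go([.58,.1213,.16])
c=snap('wrist','w1')
P=cloud(c)
for z0,z1 in[(.02,.028),(.045,.056),(.072,.09)]:
    m=(P[...,2]>z0)&(P[...,2]<z1)&(np.hypot(P[...,0]-.58,P[...,1]-.122)<.07)
    q=P[m]; 
    if len(q): print(z0,len(q),((q.max(0)+q.min(0))/2).round(4),np.ptp(q,axis=0).round(4),q.mean(0).round(4))
```

```text
t 2.15 p [0.571  0.1268 0.223 ] F [-0.2  -0.16 -1.34] w 0.0451 R [[-1.0, -0.005, -0.011], [-0.005, 1.0, 0.004], [0.011, 0.004, -1.0]]
delta tool cm [-0.96 -0.58  6.29]
turn deg [ 0.26 -0.61  0.28]
0.02 6145 [0.5786 0.1234 0.0241] [0.1166 0.1166 0.0077] [0.5755 0.1233 0.0256]
0.045 663 [0.5787 0.1236 0.0506] [0.0388 0.0384 0.0108] [0.5764 0.1234 0.0512]
0.072 188 [0.5784 0.1233 0.0766] [0.0143 0.0155 0.0092] [0.578  0.1234 0.079 ]
```

View pics/w1.png

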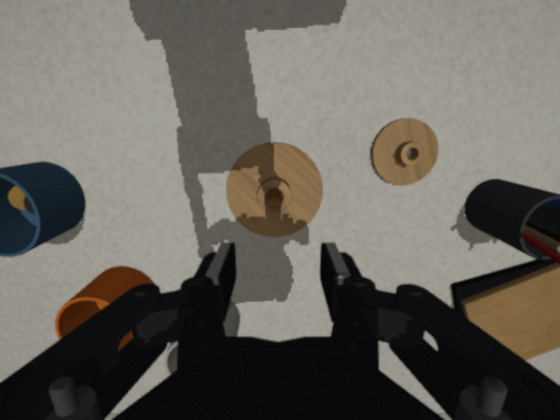

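The wrist depth puts the knob at (0.578, 0.123) and the top view at (0.580, 0.122), so I'll use (0.579, 0.1225). Knob top is at (275,197) in this view. Next I centre over it and descend part way.

Emit:
servo_tool --deltas '[-0.5, -0.3, 1, 0.3, -0.6, 0.3, -0.4, -0.15, 2, 0, 0, 0, 0, 0, 2, 0, 0, 0, 0, 0, 2, 0, 0, 0, 0, 0, 2, 0, 0, 0, 0, 0, 0, 0, 0, 0, 0, 0, 0, 0, 0, 0]'

```text
clock: 2.9
position: [0.5726, 0.1325, 0.1326]
ee_rot: [-0.0, -0.006, 1.0, 0.001]
contact_force: [0.4, -0.6, -0.4]
width: 0.0451
```

Run:
```python
from h import *
go([.579,.1225,.055])
c=snap('wrist','w2')
P=cloud(c)
for z0,z1 in[(.02,.028),(.045,.056),(.072,.09)]:
    m=(P[...,2]>z0)&(P[...,2]<z1)&(np.hypot(P[...,0]-.58,P[...,1]-.122)<.06)
    q=P[m]; 
    if len(q): print(z0,len(q),((q.max(0)+q.min(0))/2).round(4),np.ptp(q,axis=0).round(4),q.mean(0).round(4))
```

```text
t 2.9 p [0.5726 0.1325 0.1326] F [ 0.39 -0.64 -0.36] w 0.0451 R [[-1.0, -0.011, -0.001], [-0.011, 1.0, 0.003], [0.001, 0.003, -1.0]]
delta tool cm [-0.64 -1.02  7.76]
turn deg [ 0.15 -0.03  0.65]
0.02 10356 [0.5791 0.1232 0.024 ] [0.117  0.1173 0.0079] [0.5736 0.124  0.0256]
0.045 1171 [0.5786 0.1237 0.0505] [0.039  0.0389 0.0109] [0.5744 0.1238 0.0512]
0.072 388 [0.5787 0.1235 0.0767] [0.0153 0.0149 0.0093] [0.5777 0.1235 0.079 ]
```

View pics/w2.png

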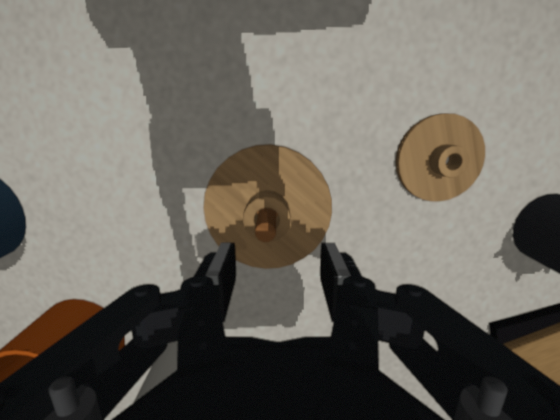

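The knob at (266,222) is left of the finger centre at (279,270), so I'll correct before going lower.

Emit:
servo_tool --deltas '[-0.3, -0.5, 0.8, 0, 0, 0.6, -0.3, -0.5, 0.8, 0, 0, 0, 0, 0, 0.8, 0, 0, 0, 0, 0, 0, 0, 0, 0]'

```text
clock: 3.35
position: [0.5806, 0.1223, 0.1099]
ee_rot: [0.002, -0.0, 1.0, 0.002]
contact_force: [-0.9, 0.2, -0.2]
width: 0.0446
```

Run:
```python
from h import *
go([.579,.123,.055])
```

```text
t 3.35 p [0.5806 0.1223 0.1099] F [-0.87  0.21 -0.21] w 0.0446 R [[-1.0, -0.001, 0.005], [-0.001, 1.0, 0.003], [-0.005, 0.003, -1.0]]
delta tool cm [0.19 0.05 5.49]
turn deg [0.18 0.28 0.03]
```

Emit:
servo_tool --deltas '[0.1, 0, 1, 0, 0.3, 0, 0.05, 0, 1, 0, 0, 0, 0, 0, 1, 0, 0, 0, 0, 0, 0.7, 0, 0, 0, 0, 0, 0, 0, 0, 0]'

```text
clock: 3.85
position: [0.5786, 0.1221, 0.0689]
ee_rot: [-0.001, 0.0, 1.0, 0.002]
contact_force: [0.0, 0.0, -0.0]
width: 0.0445
```

Run:
```python
from h import *
go([.579,.123,.055])
```

```text
t 3.85 p [0.5786 0.1221 0.0689] F [ 0.01  0.05 -0.02] w 0.0445 R [[-1.0, 0.0, -0.002], [0.0, 1.0, 0.003], [0.002, 0.003, -1.0]]
delta tool cm [-0.04  0.09  1.39]
turn deg [ 0.18 -0.14 -0.01]
```

Emit:
servo_tool --deltas '[0, 0.1, 0.7, 0, 0, 0, 0, 0, 0.6, 0, 0, 0, 0, 0, 0, 0, 0, 0]'

```text
clock: 4.15
position: [0.5788, 0.1234, 0.0548]
ee_rot: [-0.001, -0.0, 1.0, 0.002]
contact_force: [-0.7, -0.2, -0.6]
width: 0.045
```

Run:
```python
from h import *
go([.579,.123,.055])
snap('wrist','w3');snap('side','s3')
```

```text
t 4.15 p [0.5788 0.1234 0.0548] F [-0.74 -0.24 -0.59] w 0.045 R [[-1.0, 0.0, -0.002], [-0.0, 1.0, 0.003], [0.002, 0.003, -1.0]]
delta tool cm [-0.02 -0.04 -0.02]
turn deg [ 0.19 -0.12  0.  ]
```

View pics/w3.png

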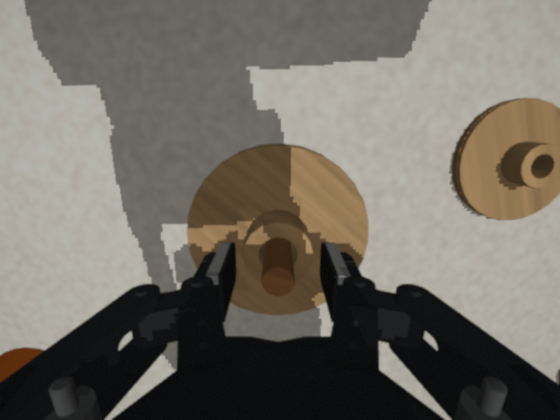

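The knob stands centred between the pads at (278,280), so I'll close on it.

Emit:
servo_tool --deltas '[0, 0, 0, 0, 0, 0, 0, 0, 0, 0, 0, 0, 0, 0, 0, 0, 0, 0, 0, 0, 0, 0, 0, 0, 0, 0, 0, 0, 0, 0, 0, 0, 0, 0, 0, 0, 0, 0, 0, 0, 0, 0, 0, 0, 0, 0, 0, 0]' --jaw 1.0 --grip_force 60

```text
clock: 5.05
position: [0.58, 0.1234, 0.0564]
ee_rot: [0.001, -0.0, 1.0, 0.002]
contact_force: [-0.1, -0.3, -1.5]
width: 0.0138
```

Emit:
servo_tool --deltas '[0, 0, -0.4, 0, 0, 0, 0, 0, -0.6, 0, 0, 0, 0, 0, -1, 0, 0, 0, 0, 0, 0, 0, 0, 0, 0, 0, 0, 0, 0, 0, 0, 0, 0, 0, 0, 0]'

```text
clock: 5.65
position: [0.579, 0.1233, 0.0775]
ee_rot: [-0.0, 0.0, 1.0, 0.002]
contact_force: [-0.0, -0.1, -2.8]
width: 0.014
```

Run:
```python
from h import *
go([.579,.123,.2])
snap('side','s4');snap('wrist','w4')
c=ld('side0');d=ld('s4')
cv2.imwrite('pics/s4c.png',cv2.resize(d['im'][180:340,220:400],None,fx=4,fy=3.7)[:,:,::-1])
```

```text
t 5.65 p [0.579  0.1233 0.0775] F [-0.02 -0.06 -2.76] w 0.014 R [[-1.0, 0.0, -0.001], [0.0, 1.0, 0.003], [0.001, 0.003, -1.0]]
delta tool cm [ 1.000e-02  1.000e-02 -1.225e+01]
turn deg [ 0.19 -0.05 -0.01]
```

View pics/s4c.png

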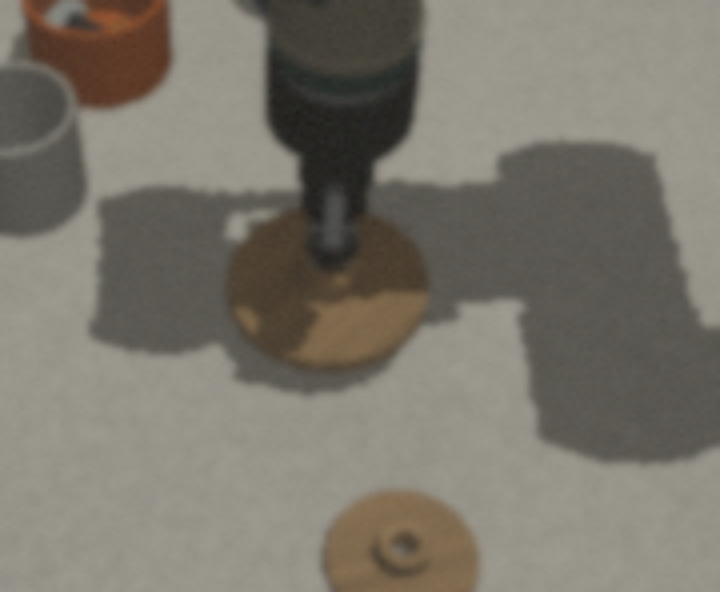

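View pics/w4.png

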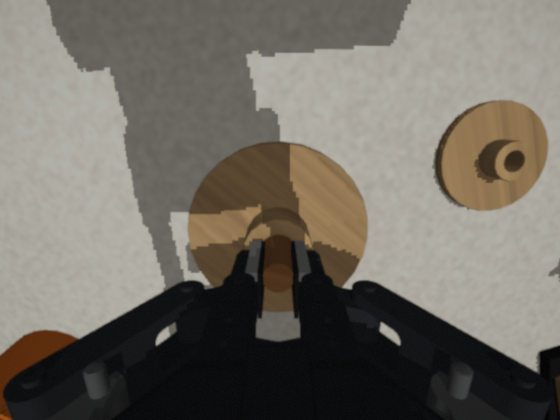

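Both lids are up, with about 2.8 N on the wrist against 3.0 N of weight. In the side crop the lid hangs level at (330,290) above its shadow. I'll lift and carry it towards the canister.

Emit:
servo_tool --deltas '[0, 0, -2, 0, 0, 0, 0, 0, -2.5, 0, 0, 0, 0, 0, -2.5, 0, 0, 0, 0, 0, -2.5, 0, 0, 0, 0, 0, -1, 0, 0, 0, -0.1, -1.5, 0, 0, 0, 0, -0.1, -2, 0, 0, 0, 0, -0.1, -2, 0, 0, 0, 0, -0.1, -2, 0, 0, 0, 0, -0.1, -2, 0, 0, 0, 0, -0.1, -2, 0, 0, 0, 0, -0.1, -2, 0, 0, 0, 0, -0.1, -2, 0, 0, 0, 0, -0.1, -1, 0, 0, 0, 0, 0, 0, 0, 0, 0, 0]'

```text
clock: 7.25
position: [0.5778, -0.0572, 0.1673]
ee_rot: [-0.016, 0.0, 1.0, -0.0]
contact_force: [-1.1, 1.3, -4.1]
width: 0.014
```

Run:
```python
from h import *
from scipy.optimize import least_squares
go([.594,-.175,.18])
c=snap('wrist','w5');snap('side','s5')
P=cloud(c)
Q=P.reshape(-1,3);Q=Q[(Q[:,2]>.068)&(Q[:,2]<.092)&(np.hypot(Q[:,0]-.594,Q[:,1]+.175)<.07)]
if len(Q)>50:
    f=least_squares(lambda p:np.hypot(Q[:,0]-p[0],Q[:,1]-p[1])-p[2],[.594,-.175,.047],loss='soft_l1',f_scale=.002)
    print(len(Q),f.x,Q.min(0),Q.max(0))
```

```text
t 7.25 p [ 0.5778 -0.0572  0.1673] F [-1.11  1.32 -4.05] w 0.014 R [[-0.999, 0.0, -0.033], [0.0, 1.0, -0.001], [0.033, -0.001, -0.999]]
delta tool cm [ -1.58 -11.78  -1.31]
turn deg [-0.04 -1.87 -0.01]
2814 [ 0.59263422 -0.17397334  0.04619144] [ 0.54474943 -0.22352833  0.06800865] [ 0.64207387 -0.13037929  0.0829977 ]
```

View pics/w5.png

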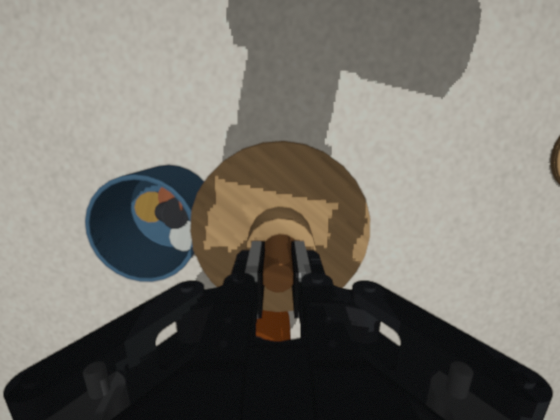

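Wrist view: the canister mouth is at (150,228), clear of the carried lid at (280,220). I'll refine its centre from the rim's top points.

Run:
```python
from h import *
from scipy.optimize import least_squares
c=ld('w5');P=cloud(c);Q=P.reshape(-1,3)
for lo,hi in[(.0765,.084),(.078,.083)]:
    q=Q[(Q[:,2]>lo)&(Q[:,2]<hi)&(np.hypot(Q[:,0]-.593,Q[:,1]+.174)<.055)&(np.hypot(Q[:,0]-.593,Q[:,1]+.174)>.04)]
    f=least_squares(lambda p:np.hypot(q[:,0]-p[0],q[:,1]-p[1])-.04675,[.594,-.175],loss='soft_l1',f_scale=.001)
    a=np.degrees(np.arctan2(q[:,1]+.174,q[:,0]-.593));print(len(q),f.x.round(4),np.histogram(a,8,(-180,180))[0],np.median(q[:,2]))
hsv=cv2.cvtColor(c['im'],cv2.COLOR_RGB2HSV);print(hsv[250,95],hsv[275,150],hsv[200,100])
# interior (mouth) edges: outer contour minus?  lid outer-disc centre relative to TCP
m=(P[...,2]>.11)&(np.hypot(P[...,0]-.578,P[...,1]+.057)<.07)&(P[...,2]<.128)
q=P[m];print(((q.max(0)+q.min(0))/2).round(4),np.ptp(q,axis=0).round(4))
n=np.linalg.lstsq(np.c_[q[:,:2],np.ones(len(q))],q[:,2],rcond=None)[0];print('disc tilt',n)
```

```text
1824 [ 0.5929 -0.1742] [248 271 300 242 215 108 163 277] 0.0803796476577206
1644 [ 0.5931 -0.1744] [239 240 249 212 198 108 149 249] 0.08050028981978125
[102 112 112] [103 121  57] [103 112  41]
[ 0.5222 -0.0598  0.1265] [0.0112 0.062  0.0026]
disc tilt [-0.00014956 -0.00689548  0.12616921]
```

The canister's centre is at (0.593, -0.174). I'll move above it and level the tool.

Emit:
servo_tool --deltas '[-0.2, -1, -0.5, 0, -0.9, 0, -0.2, -1.5, -0.4, 0, -0.9, 0, -0.2, -2, -0.2, 0, 0, 0, -0.2, -2, 0, 0, 0, 0, -0.2, -2, 0, 0, 0, 0, -0.2, -1.5, 0, 0, 0, 0, -0.1, -1, 0, 0, 0, 0, 0, 0, 0, 0, 0, 0, 0, 0, 0, 0, 0, 0]'

```text
clock: 8.25
position: [0.5926, -0.1702, 0.1823]
ee_rot: [0.004, -0.004, 1.0, -0.001]
contact_force: [0.2, 0.1, -3.1]
width: 0.0139
```

Run:
```python
from h import *
go([.593,-.1743,.15])
```

```text
t 8.25 p [ 0.5926 -0.1702  0.1823] F [ 0.25  0.13 -3.09] w 0.0139 R [[-1.0, -0.008, 0.008], [-0.008, 1.0, -0.001], [-0.008, -0.001, -1.0]]
delta tool cm [-0.01 -0.41  3.23]
turn deg [-0.08  0.45  0.43]
```

Emit:
servo_tool --deltas '[0, -0.25, 0.8, -0.1, 0.4, 0.4, 0, -0.15, 1, 0, 0, 0, 0, 0, 1, 0, 0, 0, 0, 0, 0.4, 0, 0, 0, 0, 0, 0, 0, 0, 0, 0, 0, 0, 0, 0, 0]'

```text
clock: 8.85
position: [0.5916, -0.1709, 0.1459]
ee_rot: [-0.002, -0.002, 1.0, 0.002]
contact_force: [-0.7, 1.0, -2.5]
width: 0.0137
```

Run:
```python
from h import *
go([.593,-.1743,.141])
c=snap('side','s6')
cv2.imwrite('pics/s6c.png',cv2.resize(c['im'][80:230,210:390],None,fx=4,fy=4)[:,:,::-1])
```

```text
t 8.85 p [ 0.5916 -0.1709  0.1459] F [-0.73  0.97 -2.5 ] w 0.0137 R [[-1.0, -0.003, -0.003], [-0.003, 1.0, 0.003], [0.003, 0.003, -1.0]]
delta tool cm [-0.14 -0.34  0.49]
turn deg [ 0.2  -0.18  0.18]
```

View pics/s6c.png

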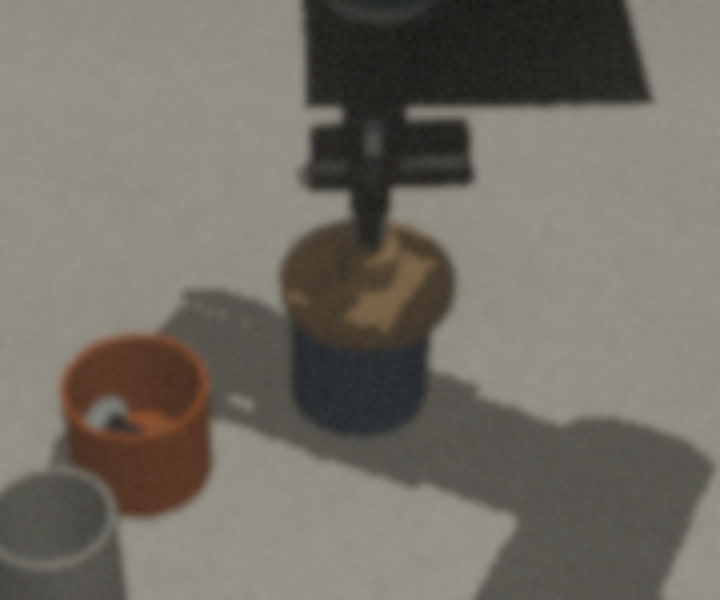

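Side crop: the lid is at (367,285), just above the blue canister at (360,380). I'll centre it without descending.

Emit:
servo_tool --deltas '[-0.1, -0.3, 0, 0.2, -0.2, 0.2, 0, 0, 0, 0, 0, 0, 0, 0, 0, 0, 0, 0]'

```text
clock: 9.2
position: [0.5934, -0.1744, 0.147]
ee_rot: [0.001, 0.0, 1.0, -0.001]
contact_force: [-0.3, 0.5, -2.9]
width: 0.0137
```

Run:
```python
from h import *
go([.593,-.1743,.141])
```

```text
t 9.2 p [ 0.5934 -0.1744  0.147 ] F [-0.35  0.47 -2.89] w 0.0137 R [[-1.0, 0.001, 0.003], [0.0, 1.0, -0.001], [-0.003, -0.001, -1.0]]
delta tool cm [0.04 0.01 0.6 ]
turn deg [-0.07  0.16 -0.03]
```

Centred. I'll lower it gently in small steps, watching the force.

Emit:
servo_tool --deltas '[0, 0, 0.3, 0, 0.1, 0, 0, 0, 0.3, 0, 0, 0, 0, 0, 0.3, 0, 0, 0, 0, 0, 0, 0, 0, 0]'

```text
clock: 9.6
position: [0.5936, -0.1746, 0.1377]
ee_rot: [0.001, 0.0, 1.0, -0.001]
contact_force: [-0.3, 0.9, -2.3]
width: 0.0136
```

Run:
```python
from h import *
go([.593,-.1743,.123])
```

```text
t 9.6 p [ 0.5936 -0.1746  0.1377] F [-0.3   0.86 -2.26] w 0.0136 R [[-1.0, 0.001, 0.002], [0.001, 1.0, -0.002], [-0.002, -0.002, -1.0]]
delta tool cm [0.06 0.03 1.47]
turn deg [-0.09  0.1  -0.04]
```

Emit:
servo_tool --deltas '[0, 0, 0.3, 0, 0.1, 0, 0, 0, 0.3, 0, 0, 0, 0, 0, 0, 0, 0, 0]'

```text
clock: 9.9
position: [0.5935, -0.1745, 0.1309]
ee_rot: [-0.0, 0.0, 1.0, -0.001]
contact_force: [-0.2, 0.2, -2.2]
width: 0.0139
```

Run:
```python
from h import *
go([.593,-.1743,.123])
```

```text
t 9.9 p [ 0.5935 -0.1745  0.1309] F [-0.21  0.19 -2.17] w 0.0139 R [[-1.0, 0.001, -0.001], [0.001, 1.0, -0.001], [0.001, -0.001, -1.0]]
delta tool cm [0.05 0.03 0.79]
turn deg [-0.08 -0.04 -0.04]
```

The plug's underside is about 5 mm below the rim with no contact force. I'll continue.

Emit:
servo_tool --deltas '[0, 0, 0.25, 0, 0, 0, 0, 0, 0.25, 0, 0, 0, 0, 0, 0, 0, 0, 0]'

```text
clock: 10.2
position: [0.5935, -0.1745, 0.1254]
ee_rot: [-0.0, 0.0, 1.0, -0.001]
contact_force: [-0.1, 0.8, -3.4]
width: 0.0136
```

Emit:
servo_tool --deltas '[0, 0, 0.1, 0, 0, 0, 0, 0, 0, 0, 0, 0]'

```text
clock: 10.4
position: [0.5935, -0.1746, 0.1243]
ee_rot: [-0.0, 0.0, 1.0, -0.001]
contact_force: [0.7, -0.1, -2.6]
width: 0.014
```

Run:
```python
from h import *
go([.593,-.1743,.122])
```

```text
t 10.4 p [ 0.5935 -0.1746  0.1243] F [ 0.71 -0.11 -2.6 ] w 0.014 R [[-1.0, 0.001, -0.001], [0.001, 1.0, -0.001], [0.001, -0.001, -1.0]]
delta tool cm [0.05 0.03 0.23]
turn deg [-0.08 -0.04 -0.04]
```

Emit:
servo_tool --deltas '[0, 0, 0.1, 0, 0, 0, 0, 0, 0, 0, 0, 0]'

```text
clock: 10.6
position: [0.5936, -0.1746, 0.1234]
ee_rot: [-0.0, 0.0, 1.0, -0.001]
contact_force: [-1.0, -0.8, -3.4]
width: 0.014
```

Emit:
servo_tool --deltas '[0, 0, 0.07, 0, 0, 0, 0, 0, 0, 0, 0, 0]'

```text
clock: 10.8
position: [0.5937, -0.1747, 0.1228]
ee_rot: [-0.0, 0.0, 1.0, -0.001]
contact_force: [-0.1, -0.5, -2.7]
width: 0.0137
```

Emit:
servo_tool --deltas '[0, 0, 0.07, 0, 0, 0, 0, 0, 0, 0, 0, 0]'

```text
clock: 11.0
position: [0.5939, -0.1749, 0.1225]
ee_rot: [0.0, 0.0, 1.0, -0.001]
contact_force: [-0.0, -0.2, -3.9]
width: 0.0134
```

Emit:
servo_tool --deltas '[0, 0, 0.07, 0, 0, 0, 0, 0, 0, 0, 0, 0]'

```text
clock: 11.2
position: [0.5941, -0.175, 0.1224]
ee_rot: [0.001, 0.0, 1.0, -0.001]
contact_force: [-0.8, 0.8, -3.1]
width: 0.0138
```

Emit:
servo_tool --deltas '[0, 0, 0.12, 0, 0, 0, 0, 0, 0, 0, 0, 0]'

```text
clock: 11.4
position: [0.5942, -0.175, 0.1225]
ee_rot: [0.001, 0.0, 1.0, -0.001]
contact_force: [-0.1, 0.5, -3.6]
width: 0.0138
```

Emit:
servo_tool --deltas '[0, 0, 0.1, 0, 0, 0, 0, 0, 0, 0, 0, 0]'

```text
clock: 11.6
position: [0.5944, -0.1752, 0.1224]
ee_rot: [0.002, 0.0, 1.0, -0.002]
contact_force: [-0.2, 0.1, -2.0]
width: 0.0139
```

Run:
```python
from h import *
go([.593,-.1743,.122])
c=snap('side','s7')
cv2.imwrite('pics/s7c.png',cv2.resize(c['im'][80:230,210:390],None,fx=4,fy=4)[:,:,::-1])
c=snap('wrist','w7');P=cloud(c)
m=(P[...,2]>.08)&(np.hypot(P[...,0]-.593,P[...,1]+.174)<.057)&(P[...,2]<.098)
m&=(P[...,0]<.575)
q=P[m];print(len(q),np.median(q[:,2]))
n=np.linalg.lstsq(np.c_[q[:,:2]-[.593,-.174],np.ones(len(q))],q[:,2],rcond=None)[0];print('disc tilt',n)
```

```text
t 11.6 p [ 0.5944 -0.1752  0.1224] F [-0.15  0.1  -1.98] w 0.0139 R [[-1.0, 0.001, 0.003], [0.001, 1.0, -0.003], [-0.003, -0.003, -1.0]]
delta tool cm [0.14 0.09 0.04]
turn deg [-0.18  0.17 -0.04]
8090 0.0917020115124041
disc tilt [ 0.00495379 -0.00077043  0.09189744]
```

View pics/s7c.png

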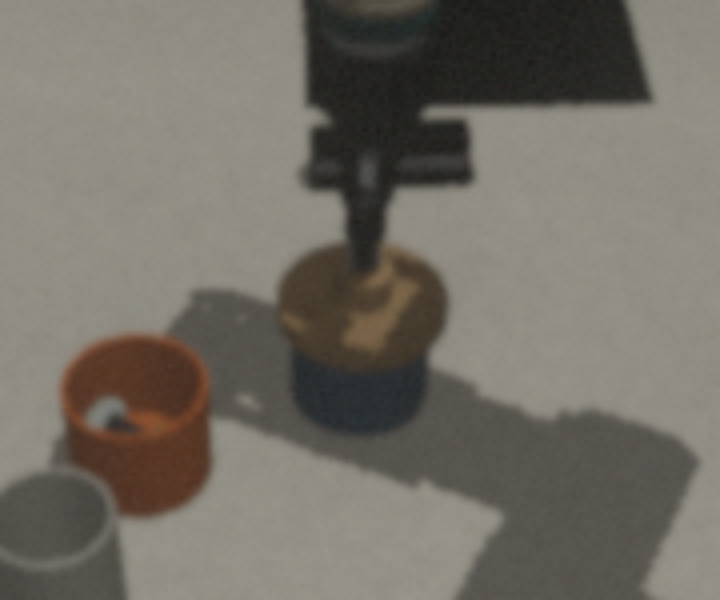

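View pics/w7.png

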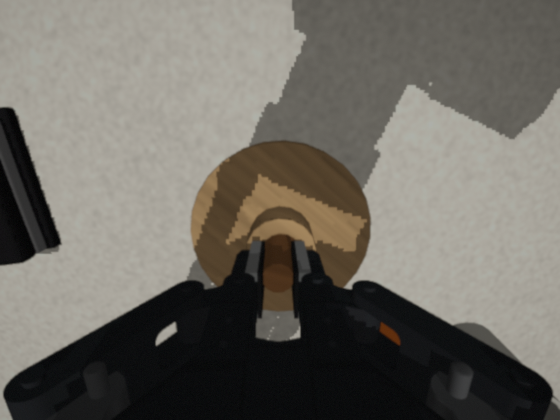

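The disc top is at 91.7 mm (91 expected when seated), level, and z has stopped falling, so the inner lid is seated. I'll release.

Emit:
servo_tool --deltas '[0, 0, 0, 0, 0, 0, 0, 0, 0, 0, 0, 0, 0, 0, 0, 0, 0, 0, 0, 0, 0, 0, 0, 0, 0, 0, 0, 0, 0, 0, 0, 0, 0, 0, 0, 0, 0, 0, 0, 0, 0, 0]' --jaw 6.2

```text
clock: 12.4
position: [0.5956, -0.1755, 0.1221]
ee_rot: [0.003, 0.0, 1.0, -0.002]
contact_force: [-0.1, 0.2, 0.1]
width: 0.0625
```

Run:
```python
from h import *
from scipy.optimize import least_squares
go([.593,-.1743,.095])
c=snap('wrist','w8');P=cloud(c)
r=np.hypot(P[...,0]-.593,P[...,1]+.174)
for z0,z1 in[(.086,.097),(.11,.122),(.138,.155)]:
    q=P[(P[...,2]>z0)&(P[...,2]<z1)&(r<(.062 if z0<.1 else .024 if z0<.13 else .015))]
    if len(q): print(z0,len(q),((q.max(0)+q.min(0))/2).round(4),np.ptp(q,axis=0).round(4),q.mean(0).round(4),np.median(q[:,2]).round(4))
```

```text
t 12.4 p [ 0.5956 -0.1755  0.1221] F [-0.06  0.17  0.07] w 0.0625 R [[-1.0, 0.001, 0.005], [0.001, 1.0, -0.004], [-0.005, -0.004, -1.0]]
delta tool cm [0.27 0.13 2.71]
turn deg [-0.23  0.29 -0.04]
0.086 18494 [ 0.5936 -0.1736  0.0916] [0.117  0.1175 0.0107] [ 0.5839 -0.1739  0.0917] 0.0917
0.11 2518 [ 0.592  -0.1734  0.116 ] [0.0376 0.0397 0.012 ] [ 0.5876 -0.1733  0.117 ] 0.1174
0.138 971 [ 0.5936 -0.1752  0.1429] [0.0161 0.0153 0.0097] [ 0.5921 -0.1752  0.1448] 0.1455
```

View pics/w8.png

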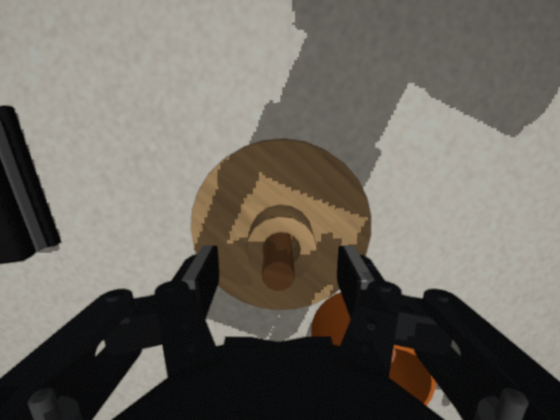

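Released: the knob at (278,265) stands free, its top at 145.5 mm and centred at (0.5936, -0.1752). The collar is nearly concentric with it. I'll centre on the knob and go straight down around the collar.

Emit:
servo_tool --deltas '[0.2, 0.05, 0, -0.2, 0.3, 0, 0, 0, 0.5, 0, 0, 0, 0, 0, 0.5, 0, 0, 0, 0, 0, 0, 0, 0, 0]'

```text
clock: 12.85
position: [0.5932, -0.175, 0.1112]
ee_rot: [-0.0, 0.0, 1.0, -0.0]
contact_force: [0.4, -0.1, 0.2]
width: 0.0621
```

Run:
```python
from h import *
go([.5932,-.1752,.096])
```

```text
t 12.85 p [ 0.5932 -0.175   0.1112] F [ 0.38 -0.14  0.23] w 0.0621 R [[-1.0, 0.001, -0.001], [0.001, 1.0, -0.0], [0.001, -0.0, -1.0]]
delta tool cm [ 0.   -0.02  1.52]
turn deg [-0.01 -0.05 -0.04]
```

Emit:
servo_tool --deltas '[0, 0, 0.5, 0, 0, 0, 0, 0, 0.5, 0, 0, 0, 0, 0, 0.3, 0, 0, 0, 0, 0, 0, 0, 0, 0]'

```text
clock: 13.25
position: [0.5929, -0.1748, 0.0964]
ee_rot: [-0.001, 0.0, 1.0, 0.0]
contact_force: [0.4, 0.4, 0.4]
width: 0.0616
```

Emit:
servo_tool --deltas '[0, 0, 0, 0, 0, 0, 0, 0, 0, 0, 0, 0, 0, 0, 0, 0, 0, 0]' --jaw 4.5 --grip_force 30

```text
clock: 13.55
position: [0.5931, -0.1749, 0.0965]
ee_rot: [-0.001, 0.0, 1.0, 0.0]
contact_force: [0.5, 0.6, -0.1]
width: 0.0451
```

Run:
```python
from h import *
go([.5932,-.1752,.096])
c=snap('wrist','w9');P=cloud(c)
# finger tip heights: points near jaw line outside knob
m=(abs(P[...,0]-.5932)<.02)&(abs(P[...,1]+.1752)<.05)&(P[...,2]>.094)&(abs(P[...,1]+.1752)>.0215)
for s in(-1,1):
    q=P[m&((P[...,1]+.1752)*s>0)];print(len(q),q[:,2].min() if len(q) else None, np.percentile(q[:,2],[2,5,20]) if len(q) else '')
c=snap('side','s9')
cv2.imwrite('pics/s9c.png',cv2.resize(c['im'][80:230,210:390],None,fx=4,fy=4)[:,:,::-1])
```

```text
t 13.55 p [ 0.5931 -0.1749  0.0965] F [ 0.45  0.61 -0.08] w 0.0451 R [[-1.0, 0.001, -0.002], [0.001, 1.0, 0.0], [0.002, 0.0, -1.0]]
delta tool cm [-0.01 -0.03  0.05]
turn deg [ 0.01 -0.09 -0.04]
12732 0.09820783850385786 [0.11060514 0.12069096 0.15063296]
11769 0.09835596347374054 [0.11095171 0.11998239 0.14919064]
```

View pics/w9.png

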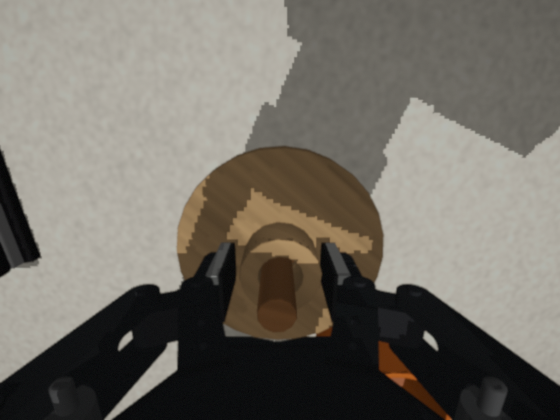

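The fingertips are at about 98 mm, clear of the disc (91 mm) and beside the collar (top at 117 mm). I'll close, then lift slightly to check.

Emit:
servo_tool --deltas '[0, 0, 0, 0, 0, 0, 0, 0, 0, 0, 0, 0, 0, 0, 0, 0, 0, 0, 0, 0, 0, 0, 0, 0, 0, 0, 0, 0, 0, 0]' --jaw 3.5 --grip_force 40

```text
clock: 14.15
position: [0.5933, -0.1749, 0.0969]
ee_rot: [-0.0, 0.0, 1.0, -0.0]
contact_force: [-0.3, -0.0, -0.8]
width: 0.039
```

Run:
```python
from h import *
go([.5931,-.1750,.096])
c=snap('wrist','w10');P=cloud(c)
r=np.hypot(P[...,0]-.593,P[...,1]+.175)
for z0,z1 in[(.086,.097),(.11,.122),(.138,.155)]:
    q=P[(P[...,2]>z0)&(P[...,2]<z1)&(r<(.062 if z0<.1 else .018 if z0<.13 else .015))]
    if len(q): print(z0,len(q),((q.max(0)+q.min(0))/2).round(4),np.ptp(q,axis=0).round(4),np.median(q[:,2]).round(4))
```

```text
t 14.15 p [ 0.5933 -0.1749  0.0969] F [-0.34 -0.04 -0.84] w 0.039 R [[-1.0, 0.001, -0.001], [0.001, 1.0, -0.0], [0.001, -0.0, -1.0]]
delta tool cm [ 0.02 -0.01  0.09]
turn deg [-0.   -0.05 -0.04]
0.086 19320 [ 0.5933 -0.1746  0.092 ] [0.1176 0.1166 0.0099] 0.0917
0.11 2553 [ 0.5915 -0.1749  0.116 ] [0.033  0.0358 0.0119] 0.1176
0.138 1449 [ 0.5936 -0.1752  0.1428] [0.0165 0.0153 0.0096] 0.1454
```

View pics/w10.png

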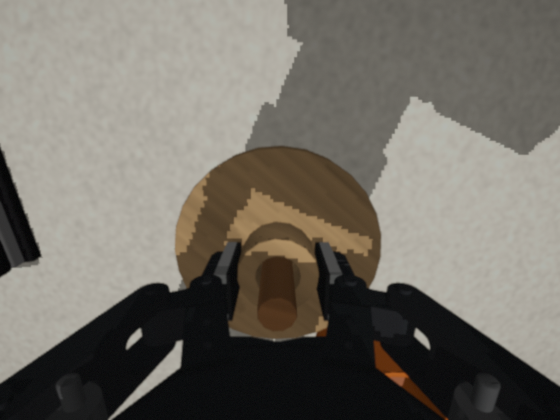

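The disc centre (0.5933, -0.1746) is concentric with the knob (0.5936, -0.1752). I'll lift straight up in slow steps and correct any sideways drift.

Emit:
servo_tool --deltas '[0, 0, -0.3, 0, 0, 0, 0, 0, -0.4, 0, 0, 0, 0, 0, -0.4, 0, 0, 0, 0, 0, 0, 0, 0, 0]'

```text
clock: 14.6
position: [0.5928, -0.1748, 0.1082]
ee_rot: [-0.001, 0.0, 1.0, 0.0]
contact_force: [-0.2, 0.6, -1.3]
width: 0.039
```

Run:
```python
from h import *
go([.5935,-.1752,.2])
c=snap('wrist','w11');P=cloud(c)
r=np.hypot(P[...,0]-.593,P[...,1]+.175)
for z0,z1 in[(.095,.11),(.138,.155)]:
    q=P[(P[...,2]>z0)&(P[...,2]<z1)&(r<(.062 if z0<.1 else .012))]
    if len(q): print(z0,len(q),((q.max(0)+q.min(0))/2).round(4),np.ptp(q,axis=0).round(4),np.median(q[:,2]).round(4))
```

```text
t 14.6 p [ 0.5928 -0.1748  0.1082] F [-0.22  0.63 -1.32] w 0.039 R [[-1.0, 0.001, -0.002], [0.001, 1.0, 0.0], [0.002, 0.0, -1.0]]
delta tool cm [-0.05 -0.04 -9.18]
turn deg [ 0.02 -0.13 -0.04]
0.095 20053 [ 0.593  -0.1746  0.1025] [0.118  0.1167 0.0149] 0.1029
0.138 1199 [ 0.5935 -0.1753  0.1429] [0.0162 0.0154 0.0099] 0.1454
```

The outer lid rose 11 mm and the knob stayed at 145.4 mm. I'll keep lifting with small corrections.

Emit:
servo_tool --deltas '[-0.05, -0.03, -0.4, 0, -0.1, 0, 0, 0, -0.5, 0, 0, 0, 0, 0, -0.5, 0, 0, 0, 0, 0, -0.3, 0, 0, 0, 0, 0, 0, 0, 0, 0]'

```text
clock: 15.15
position: [0.5932, -0.175, 0.1266]
ee_rot: [-0.0, 0.0, 1.0, 0.0]
contact_force: [0.3, 0.5, -1.3]
width: 0.0388
```

Run:
```python
from h import *
go([.5935,-.1752,.2])
```

```text
t 15.15 p [ 0.5932 -0.175   0.1266] F [ 0.31  0.51 -1.31] w 0.0388 R [[-1.0, 0.001, -0.001], [0.001, 1.0, 0.001], [0.001, 0.001, -1.0]]
delta tool cm [-0.03 -0.01 -7.34]
turn deg [ 0.03 -0.04 -0.04]
```

Emit:
servo_tool --deltas '[-0.02, 0, -0.5, 0, 0, 0, 0, 0, -0.5, 0, 0, 0, -0.02, 0, -0.5, 0, 0, 0, 0, 0, -0.5, 0, 0, 0, 0, 0, 0, 0, 0, 0]'

```text
clock: 15.65
position: [0.5937, -0.1751, 0.1485]
ee_rot: [-0.0, 0.0, 1.0, 0.0]
contact_force: [0.9, -0.7, -1.1]
width: 0.0387
```

Run:
```python
from h import *
go([.5935,-.1752,.2])
```

```text
t 15.65 p [ 0.5937 -0.1751  0.1485] F [ 0.91 -0.71 -1.11] w 0.0387 R [[-1.0, 0.001, -0.0], [0.001, 1.0, 0.0], [0.0, 0.0, -1.0]]
delta tool cm [ 0.02 -0.01 -5.15]
turn deg [ 0.02 -0.02 -0.04]
```

Emit:
servo_tool --deltas '[0, 0, -0.5, 0, 0, 0, 0, 0, -0.5, 0, 0, 0, 0, 0, -0.5, 0, 0, 0, 0, 0, -0.4, 0, 0, 0, 0, 0, 0, 0, 0, 0]'

```text
clock: 16.15
position: [0.5936, -0.1751, 0.1693]
ee_rot: [-0.0, 0.0, 1.0, 0.0]
contact_force: [-0.7, 0.2, -0.9]
width: 0.0387
```

Run:
```python
from h import *
go([.5935,-.1752,.199])
```

```text
t 16.15 p [ 0.5936 -0.1751  0.1693] F [-0.73  0.17 -0.88] w 0.0387 R [[-1.0, 0.001, -0.0], [0.001, 1.0, 0.0], [0.0, 0.0, -1.0]]
delta tool cm [ 0.01 -0.01 -2.97]
turn deg [ 0.03 -0.02 -0.04]
```

Emit:
servo_tool --deltas '[0, 0, -0.6, 0, 0, 0, 0, 0, -0.7, 0, 0, 0, 0, 0, -0.7, 0, 0, 0, 0, 0, -0.5, 0, 0, 0, 0, 0, -0.2, 0, 0, 0, 0, 0, 0, 0, 0, 0, 0, 0, 0, 0, 0, 0]'

```text
clock: 16.85
position: [0.5937, -0.1751, 0.199]
ee_rot: [-0.0, 0.0, 1.0, 0.0]
contact_force: [-0.4, -0.5, -0.9]
width: 0.0386
```

Run:
```python
from h import *
go([.5935,-.1752,.199])
c=snap('side','s12')
cv2.imwrite('pics/s12c.png',cv2.resize(c['im'][60:230,200:400],None,fx=4,fy=3.5)[:,:,::-1])
w=snap('wrist','w12')
t=snap('top','t12')
cv2.imwrite('pics/t12c.png',cv2.resize(t['im'][100:300,100:480],None,fx=2,fy=2)[:,:,::-1])
P=cloud(w);r=np.hypot(P[...,0]-.593,P[...,1]+.175)
q=P[(P[...,2]>.18)&(P[...,2]<.2)&(r<.062)&(P[...,0]<.57)]
print('disc z',np.median(q[:,2]),np.linalg.lstsq(np.c_[q[:,:2]-[.593,-.175],np.ones(len(q))],q[:,2],rcond=None)[0])
P=cloud(c);r=np.hypot(P[...,0]-.5935,P[...,1]+.175)
for z0,z1,rr in[(.08,.092,.056),(.125,.15,.012),(.165,.2,.065)]:
    q=P[(P[...,2]>z0)&(P[...,2]<z1)&(r<rr)]
    if len(q): print(z0,len(q),q.mean(0).round(4),q.min(0).round(3),q.max(0).round(3))
```

```text
t 16.85 p [ 0.5937 -0.1751  0.199 ] F [-0.41 -0.55 -0.94] w 0.0386 R [[-1.0, 0.001, -0.0], [0.001, 1.0, 0.0], [0.0, 0.0, -1.0]]
delta tool cm [ 0.02 -0.01 -0.  ]
turn deg [ 0.02 -0.   -0.04]
disc z 0.19358277584925668 [ 0.03023908 -0.00109473  0.19461968]
0.08 701 [ 0.5946 -0.169   0.0876] [ 0.546 -0.224  0.08 ] [ 0.644 -0.126  0.091]
0.125 24 [ 0.5946 -0.1702  0.1319] [ 0.588 -0.174  0.125] [ 0.601 -0.167  0.139]
0.165 1004 [ 0.595  -0.1594  0.1946] [ 0.537 -0.232  0.181] [ 0.653 -0.114  0.2  ]
```

View pics/s12c.png

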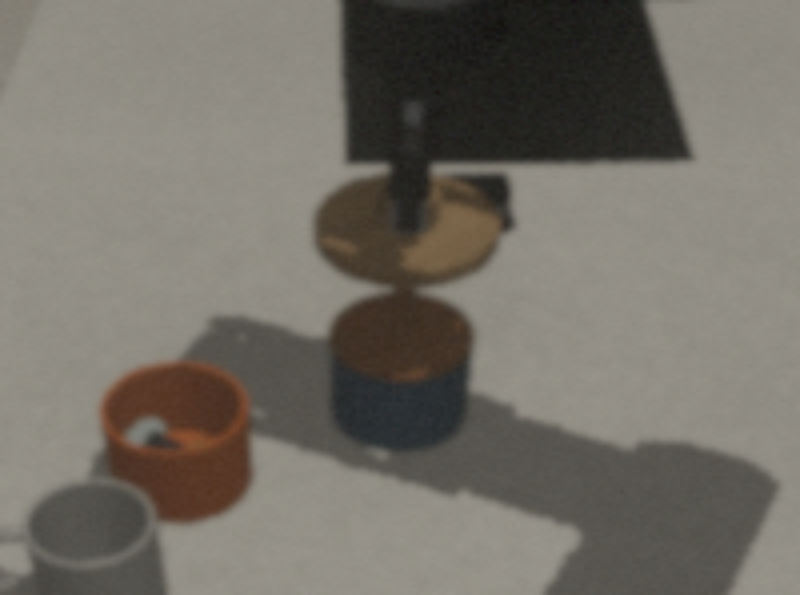

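View pics/t12c.png

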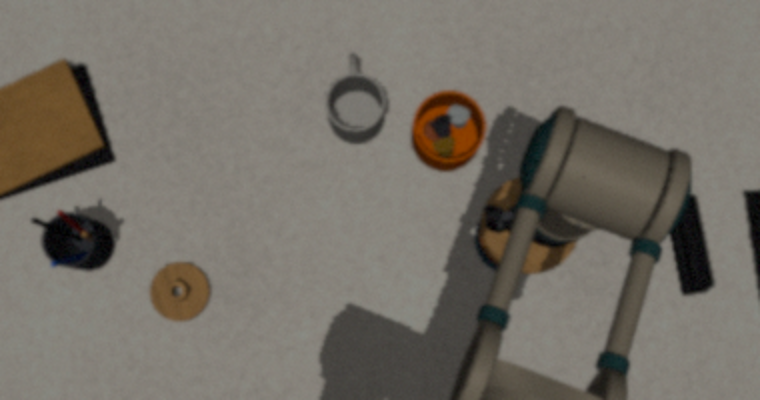

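Side crop: the outer lid is held at (408,228), its knob is just visible below at (405,290), and the dark inner lid is seated on the blue canister at (400,337). The top view shows the bystanders where they were. The wrist depth shows the lid pitched about 1.7°, so I'll firm the grip and level it.

Emit:
servo_tool --deltas '[0, 0, 0, 0, 0, 0, 0, 0, 0, 0, 0, 0, 0, 0, 0, 0, 0.8, 0, 0, 0, 0, 0, 0.8, 0, 0, 0, 0, 0, 0, 0, 0, 0, 0, 0, 0, 0, 0, 0, 0, 0, 0, 0]' --grip_force 60

```text
clock: 17.7
position: [0.5935, -0.1749, 0.1977]
ee_rot: [-0.016, 0.0, 1.0, 0.001]
contact_force: [-0.5, -0.5, -1.6]
width: 0.038
```

Run:
```python
from h import *
go([.5935,-.1752,.199])
for k in range(2):
    w=snap('wrist','w13');P=cloud(w);r=np.hypot(P[...,0]-.593,P[...,1]+.175)
    q=P[(P[...,2]>.18)&(P[...,2]<.205)&(r<.057)&(P[...,0]<.572)]
    print('disc',np.linalg.lstsq(np.c_[q[:,:2]-[.593,-.175],np.ones(len(q))],q[:,2],rcond=None)[0].round(4))
c=snap('side','s13');P=cloud(c);r=np.hypot(P[...,0]-.5935,P[...,1]+.169)
q=P[(P[...,2]>.186)&(P[...,2]<.206)&(r<.06)&(r>.026)]
print('side disc',len(q),np.linalg.lstsq(np.c_[q[:,:2]-[.593,-.175],np.ones(len(q))],q[:,2],rcond=None)[0].round(4))
q=P[(P[...,2]>.08)&(P[...,2]<.092)&(r<.045)]
print('inner flange',len(q),np.linalg.lstsq(np.c_[q[:,:2]-[.593,-.175],np.ones(len(q))],q[:,2],rcond=None)[0].round(4))
```

```text
t 17.7 p [ 0.5935 -0.1749  0.1977] F [-0.51 -0.52 -1.63] w 0.038 R [[-0.999, 0.001, -0.032], [0.001, 1.0, 0.001], [0.032, 0.001, -0.999]]
delta tool cm [ 0.01 -0.03 -0.13]
turn deg [ 0.07 -1.86 -0.03]
disc [-0.0306  0.      0.1923]
disc [-0.0313 -0.0003  0.1923]
side disc 788 [-0.0233 -0.0228  0.1942]
inner flange 568 [ 0.0039 -0.0188  0.0877]
```

Run:
```python
from h import *
for f in('w12','w13','w11'):
    w=ld(f);P=cloud(w);r=np.hypot(P[...,0]-.593,P[...,1]+.175)
    z=.193 if f!='w11' else .103
    q=P[(abs(P[...,2]-z)<.005)&(r<.055)&(P[...,0]<.572)]
    print(f,len(q),np.linalg.lstsq(np.c_[q[:,:2]-[.593,-.175],np.ones(len(q))],q[:,2],rcond=None)[0].round(4))
for f in('s12','s13'):
    P=cloud(ld(f));r=np.hypot(P[...,0]-.5935,P[...,1]+.172)
    q=P[(abs(P[...,2]-.194)<.008)&(r<.055)&(r>.026)]
    print(f,len(q),np.linalg.lstsq(np.c_[q[:,:2]-[.593,-.175],np.ones(len(q))],q[:,2],rcond=None)[0].round(4))
```

```text
w12 8701 [ 0.0019 -0.001   0.1937]
w13 8681 [-0.032  -0.0003  0.1922]
w11 8653 [-0.0007 -0.0008  0.1029]
s12 683 [ 0.0075 -0.0217  0.1958]
s13 661 [-0.0234 -0.0156  0.1943]
```

The earlier tilt reading was wrong, because skirt-edge points were in the mask. The lid was level before (slope 0.002), so I'll undo the turn.

Emit:
servo_tool --deltas '[0, 0, -0.1, 0, -0.9, 0, 0, 0, 0, 0, -0.9, 0, 0, 0, 0, 0, 0, 0, 0, 0, 0, 0, 0, 0, 0, 0, 0, 0, 0, 0]'

```text
clock: 18.35
position: [0.5928, -0.1749, 0.1993]
ee_rot: [0.001, 0.0, 1.0, 0.0]
contact_force: [0.3, 0.5, -2.1]
width: 0.0381
```

Run:
```python
from h import *
go([.5935,-.1752,.199])
w=snap('wrist','w14');P=cloud(w);r=np.hypot(P[...,0]-.593,P[...,1]+.175)
q=P[(abs(P[...,2]-.193)<.005)&(r<.055)&(P[...,0]<.572)]
print(len(q),np.linalg.lstsq(np.c_[q[:,:2]-[.593,-.175],np.ones(len(q))],q[:,2],rcond=None)[0].round(4))
c=snap('side','s14')
cv2.imwrite('pics/s14c.png',cv2.resize(c['im'][60:230,200:400],None,fx=4,fy=3.5)[:,:,::-1])
# canister moved? compare blue lower wall edges in side before/after
for f in('side0','s14'):
    P=cloud(ld(f)); q=P[(P[...,2]>.015)&(P[...,2]<.06)&(np.hypot(P[...,0]-.594,P[...,1]+.175)<.06)]
    print(f,len(q),q.min(0).round(4),q.max(0).round(4),q.mean(0).round(4))
```

```text
t 18.35 p [ 0.5928 -0.1749  0.1993] F [ 0.35  0.53 -2.14] w 0.0381 R [[-1.0, 0.001, 0.002], [0.001, 1.0, 0.001], [-0.002, 0.001, -1.0]]
delta tool cm [-0.07 -0.03  0.03]
turn deg [ 0.05  0.12 -0.05]
8652 [ 0.0038 -0.0004  0.1939]
side0 733 [ 0.5454 -0.2251  0.015 ] [ 0.6402 -0.1246  0.06  ] [ 0.5939 -0.1718  0.0389]
s14 383 [ 0.5455 -0.1761  0.0152] [ 0.6402 -0.1249  0.06  ] [ 0.5935 -0.1375  0.0381]
```

View pics/s14c.png

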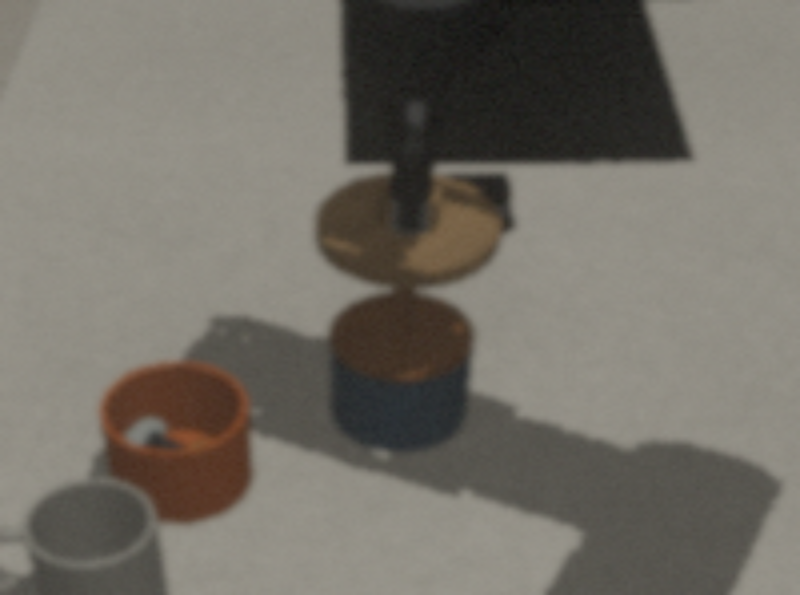

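The outer lid is level (slope 0.004) with its skirt at about 180 mm, roughly 35 mm above the knob. The inner lid sits on the canister at (400,337), and the canister's edges are unchanged within 1 mm. I'll hand in now.

```bash
python3 -c "
from rig import manip
print(manip.sign_off())"
```

```text
the job is handed in; nothing more can be done
None
```

The double lid went onto the blue canister, and the arm finished at about 18.5 s still holding the outer lid level in the air. I picked up both lids by the knob, lowered them in small steps until they stopped sinking, and let go. Then I gripped the collar and lifted the outer lid straight up.

**Seating:** at release the disc top read 91.7 mm (91 expected when seated) and the knob top 145.5 mm (145 expected). The knob reading had not changed when the outer lid first lifted off, and later side views show the inner lid still seated on the canister.

**Outer lid at the end:** its slope was 0.004 or less, about 0.2°. Its rim was at about 180 mm, roughly 35 mm above the knob.

**Canister and other things:** the canister's visible edges were within 1 mm of where they started. In the last top view the mug, pencil pot, orange canister and small lid looked unmoved. The stapler was partly hidden by the arm there.

**Readings that disagreed:**
- **False tilt:** one check showed the held outer lid tilted by 1.7°, because skirt-edge points had got into the measurement. I turned the lid about 1.8° in the air, found the mistake and turned it back.
- **Camera offset:** the top and wrist cameras differed by about 2 mm. I went by the wrist camera.
- **Contact force:** the wrist force did not clearly show touchdown, so I judged the seating by height.

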